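Lock the clamp bar over a circuit-board panel on a routing fixture

TASK

Swing the blue clamp bar across the circuit-board panel until it rests against its stop, then push the captive red knob down and turn it clockwise to start it in its thread and screw it fully home so that it stays down by itself. Do not disturb the panel or the bottle, brush and yellow tray beside the fixture.

Things in the scene. Friction and masses are not known exactly. Their poses are not given: they have to be found in the camera images.
- fixture: fixed fixture: black box with a pale green top plate, 240 (x) x 300 (y) mm, top at z = 60 mm. Origin at the centre of its underside; x, y along its sides. On top: a 4 mm high rim round the panel, a brass threaded boss, a steel pivot post and a small steel stop post (12 x 22 mm, top at z = 94 mm, at fixture x = 20.5, y = -132 mm).
- pivot (a point): vertical axis on which the clamp bar swings, at fixture x = 0, y = +115 mm; point at z = 87 mm, the mid-height of the bar
- boss (a point): centre of the top of the brass threaded boss (46 mm across, top at z = 79 mm), at fixture x = 0, y = -85 mm. The knob stands exactly over it when the bar is closed.
- swing_bar (a joint): swing of the clamp bar about the pivot, rad: 0 = closed, lying against its stop along the fixture's -y direction; positive = opened clockwise seen from above, towards the fixture's -x side. It starts 0.5 to 1.0 open, is stiff (about 0.3 N m) and stays where it is left.
- bar_mid (a point): point on the bar's centre line 130 mm from the pivot, 70 mm short of the knob, at mid-height z = 87 mm; its y axis points along the bar to the pivot; the bar closes towards its +x. The blue steel bar is 28 mm wide, 14 mm thick (z = 80 to 94 mm), 280 mm long; the knob is 200 mm from the pivot. Free height between bar and panel 16 mm.
- knob_grip (a point): centre of the knob's red grip, an upright fin 60 mm long (along this point's x), 14 mm wide (y), 28 mm high (14 mm above to 14 mm below this point). It stands on a black flange 60 mm in diameter, 6 mm thick, its top 14 mm below this point: fingertips astride the fin can press on it. z = 140 mm when the knob is up.
- knob_press (a joint): how far the knob is pushed down, m: 0 = sprung up; spring 3 N rising to 9 N. With the bar closed the stud meets the boss at 0.003 and goes no deeper until turned to the thread's start, where it drops to about 0.015 if pressed. Turned on clockwise 1.3 to 1.7 rad it winds down to 0.021, and released it stays at about 0.0195: fully home. Released before the thread catches, it springs up.
- knob_turn (a joint): clockwise turn of the knob seen from above, rad; 0 with the bar closed: fin along the fixture's x. Starts at 0 to 0.35. The thread's start is at an unknown angle, 0.2 to 1.1 rad clockwise of the start; the entry is open for about 0.4 rad. From there a hard stop, fully home, is felt 1.5 to 1.9 rad further on. Turning takes 0.09 N m free, up to 0.3 N m in the thread, over 0.5 at the stop.
- panel: green circuit-board panel, 172 x 130 x 4 mm, loose inside the rim on the fixture's top; origin at the centre of its underside
- cleaner: bystander: blue closed bottle standing on the bench, 56 mm across, 130 mm high; origin at the centre of its underside
- brush: bystander: black brush, 170 mm long, lying on the bench; origin under its middle
- parts_tray: bystander: yellow open tray, 120 x 90 x 30 mm, on the bench; origin at the centre of its underside

How it is judged (in metres and radians):
On the way, in this order (a step that is already met when the one before it is completed fails the run):
1. the clamp bar is swung against its stop (value of joint swing_bar below 0.03 rad), for 0.2 s.
2. with the bar closed, the knob has caught in the thread and is winding down (value of joint swing_bar below 0.03 rad and value of joint knob_press above 0.017 m), for 0.1 s.
At the end, for the whole second after the job is handed in: The bar is against its stop (within 0.03 rad), the released knob stays screwed down by at least 18 mm of its 20 mm travel and does not turn back, the panel lies within 8 mm and the bottle, brush and tray within 30 mm of where they were, the bottle upright (value of joint swing_bar below 0.03 rad and value of joint knob_press above 0.018 m and velocity of joint knob_turn between -0.05 and 0.05 rad/s and distance of panel from where it was at the start of the episode below 0.008 m and distance of each of cleaner, brush, parts_tray from where it was at the start of the episode below 0.03 m and angle between cleaner's own z axis and vertical below 0.3 rad); the robot touches nothing.
It fails at once if the panel is shifted by more than 15 mm (distance of panel from where it was at the start of the episode above 0.015 m).
It fails at once if the bottle, brush or tray is knocked away by more than 50 mm (distance of any of cleaner, brush, parts_tray from where it was at the start of the episode above 0.05 m).
It also fails if it takes over 64 s, if anything falls off the work surface, if the arm or the gripper's body presses on something with over 40 N, if the wrist force passes 120 N, or if a joint passes its speed limit or range.

ROBOT

A 6-joint arm with a two-finger parallel gripper is mounted at the origin on the work surface. World frame = base frame: x ahead of the robot, y to its left, z up, the work surface at z = 0. Lengths are in mm, angles in rad, forces in N, time in s.
With the tool pointing down it reaches from about 300 to 775 mm from the base axis. Payload 14.6 kg.
Tool frame: the origin (TCP) lies midway between the tips of the shut fingers; the grasp point (between the pads) lies manip.tcp_to_grasp behind it (manip.tcp_to_grasp is the distance from the TCP to the grasp point, in mm); x points along the fingers, z is the direction in which the jaws open and shut, and the axes are right-handed (so a half turn about x gives the same grasp; the last joint's range is limited). The gripper opens to 94 mm and grips with 3 to 60 N. Pads are 16 mm wide; open, the fingers measure 119 mm over their backs; the gripper's body (75 mm by 177 mm) begins 78 mm behind the grasp point.
Start: joints at [1.065, 0.3, 1.521, -0, 1.321, -0.067], TCP at [233.665, 497.885, 205.446] pointing down, gripper open.
Joint ranges: [-3.03, 3.03], [-0.79, 2.21], [0.23, 2.52], [-1.04, 4.18], [0, 3.07], [-2.55, 2.55]. Speed limits (rad/s): [2.22, 2.22, 2.57, 3.14, 3.14, 3.14].

INTERFACE

Orientations are given as [roll, pitch, yaw] about the fixed x, y, z axes, in that order (R = Rz(yaw) Ry(pitch) Rx(roll)).
In Python, from cell import manip gives the robot as it stands.
- The arm moves only by the shell command python3 -m jog 'ROWS' [FORCE]. ROWS is JSON, a list of rows, each an object of numbers: "grip": the opening, from 0 (shut) to 1 (fully open); "tx", "ty", "tz": the shift along the tool's x, y, z in units of 40 mm (1.0 is 40 mm); "turn": the turn about the tool's x in units of 6 degrees (1.0 is 6 degrees). In form: [{"grip": .., "tx": .., "ty": .., "tz": .., "turn": ..}, ...]. A call has 1 to 12 rows; each row is the pose to reach, as a shift and turn from the pose commanded when the call began, along the tool's axes at that moment; what a row does not reach only later rows make up. A row lasts 1/12 s, in which the tool goes at most 41.7 mm and 7.16 degrees, less where a joint would pass 70% of its speed; a pose out of reach is approached as far as the arm can. A call with a gripper value outside its range is refused whole. The fingers move at their own pace and stop on an object; FORCE is the grip in N (left out, the last holds). Time passes only in rows, so rows that repeat a pose let the fingers close. It gives the time, the measured TCP pose, the force and the opening at its end, in the units of the state.
- manip.read_state(): the state, without advancing time (a new reading comes with each control period).
- manip.camera(name): name is "side" or "top" or "wrist"; returns a dict with "image" (420x560x3 uint8, red, green, blue), "fx", "fy", "cx", "cy" (pixels), "eye" and "attitude" of the camera in the world. Camera axes: x right, y up, looking along -z (the intrinsics and any distortion apply to the point x, -y, -z); pixel columns grow to the right and rows downward; lengths in mm; the calibration is good to about 2 mm. A picture is of the moment at which its call begins. There is no depth.
- manip.sign_off(): hands the job in, once; it reports no verdict.
The state is a dict: "clock": time; "joints": joint angles; "qd": joint speeds; "effort": joint torques, N m; "eef_pos": TCP position; "eef_rot": TCP orientation; "wrist_force": force on the tool from outside, world axes, zero at the start; "moment": the same for the moment, N m; "finger_gap": finger opening in mm.
Only numpy, scipy, OpenCV 4.12 (cv2) and the standard library are available. Lean on these libraries where they do the work, as an engineer would, in place of code of your own. Each camera call takes 0.05 s, during which the arm holds its last target. There are 200 camera calls.

## Working session

There is one attempt and no reset: what is moved stays moved. The work goes in short steps, Python scripts to look and compute and a shell command to move; the robot and the scene stay as the last step left them, time stands still between calls to the robot, and variables do not carry over. Pictures are saved under pics/ and viewed, about 8 in all and at most 12, crops included, and the job is handed in when it is done.

```bash
ls; mkdir -p pics
python3 - <<'E'
from cell import manip
import cv2, json, numpy as np
for n in ("top","side"):
    c=manip.camera(n); cv2.imwrite(f"pics/{n}0.png",c["image"][:,:,::-1])
    print(n,{k:v for k,v in c.items() if k!="image"})
print(manip.read_state(), manip.tcp_to_grasp)
E
```

```text
pics
top {'fx': 406.306322768382, 'fy': 406.306322768382, 'cx': 281.2769508043318, 'cy': 219.2999708162507, 'eye': array([ 480.4307863 ,   76.63599416, 1031.64504226]), 'attitude': array([ 2.04764083e-01, -6.93220012e-04, -1.55046343e+00])}
side {'fx': 379.878181414568, 'fy': 379.878181414568, 'cx': 281.78497598760725, 'cy': 211.88507090497856, 'eye': array([ 344.74066604, -467.91397057,  515.39908821]), 'attitude': array([ 0.98502912, -0.015275  , -0.51132556])}
{'clock': 0.1, 'joints': array([ 1.06538626e+00,  3.00426172e-01,  1.52151624e+00,  8.77201997e-06,
        1.32069815e+00, -6.65904222e-02]), 'qd': array([ 2.91158379e-05, -4.10266299e-04, -7.52026441e-04, -2.75727796e-04,
        2.15761423e-03,  2.87965581e-04]), 'effort': array([ 1.62937311e-03, -5.32637429e+01, -3.53283727e+01,  7.09864986e-02,
        2.34893057e-02, -7.91265916e-05]), 'eef_pos': array([233.56118015, 497.68590191, 204.93840195]), 'eef_rot': array([ 3.06689405,  1.56974838, -2.08431675]), 'wrist_force': array([ 0.02483134,  0.01273947, -0.33059774]), 'moment': array([0.04575303, 0.01862124, 0.0354048 ]), 'finger_gap': 93.97568006287278} 18.8
```

View pics/top0.png

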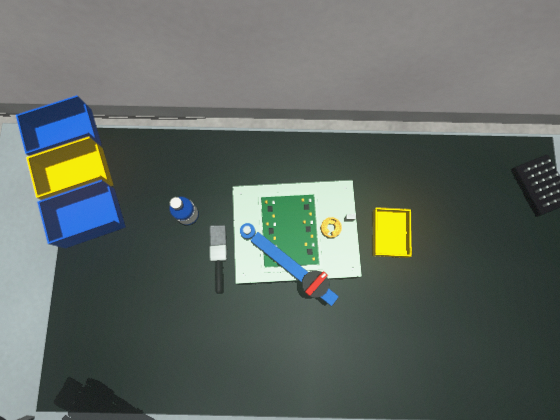

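View pics/side0.png

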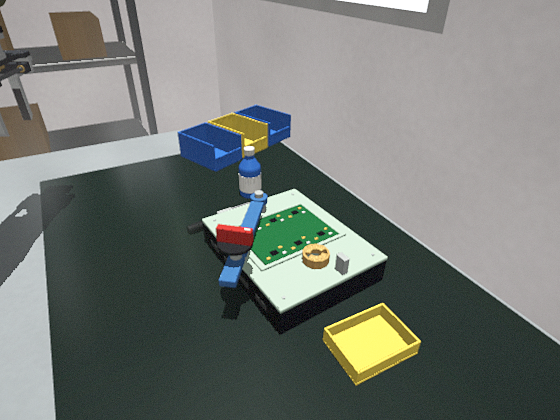

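The top view shows the fixture with its pivot at about (247,230), the boss at (331,228), the stop at (350,218), and the red fin at (316,284). The bar is swung towards the robot. The tray, brush and bottle stand clear of it. Next I measure by colour mask.

```bash
cat > h.py <<'E'
from cell import manip
import cv2, numpy as np
from scipy.spatial.transform import Rotation as Ro
def ray(c,uv):
    d=np.array([(uv[0]-c["cx"])/c["fx"],-(uv[1]-c["cy"])/c["fy"],-1.]); return Ro.from_euler("xyz",c["attitude"]).as_matrix()@d
def onz(c,uv,z):
    d=ray(c,uv); return c["eye"]+d*(z-c["eye"][2])/d[2]
def blob(m,roi):
    """largest contour of mask in roi (u0,v0,u1,v1)"""
    k=np.zeros(m.shape,np.uint8); u0,v0,u1,v1=roi; k[v0:v1,u0:u1]=m[v0:v1,u0:u1]
    return max(cv2.findContours(k,cv2.RETR_EXTERNAL,cv2.CHAIN_APPROX_NONE)[0],key=cv2.contourArea)
def hsv(c,lo,hi): return cv2.inRange(cv2.cvtColor(c["image"],cv2.COLOR_RGB2HSV),lo,hi)
def cen(k): m=cv2.moments(k); return m["m10"]/m["m00"],m["m01"]/m["m00"]
def topmeas():
    c=manip.camera("top"); out={}
    red=blob(hsv(c,(0,150,100),(6,255,255))|hsv(c,(174,150,100),(179,255,255)),(230,170,365,320))
    P=np.array([onz(c,p[0],154)[:2] for p in red])
    r=cv2.minAreaRect(P.astype(np.float32)); b=cv2.boxPoints(r); e=[b[1]-b[0],b[2]-b[1]]; e=max(e,key=np.linalg.norm)
    out["fin"]=r[0],r[1],np.degrees(np.arctan2(e[1],e[0]))
    bl=hsv(c,(103,150,80),(120,255,255)); k=np.zeros_like(bl); k[180:320,235:365]=bl[180:320,235:365]
    vu=np.argwhere(k); W=np.array([onz(c,(u,v),94)[:2] for v,u in vu]); m=W.mean(0); e=np.linalg.svd(W-m)[2][0]
    out["bar"]=m,np.degrees(np.arctan2(e[1],e[0]))
    out["c"]=c
    return out
E
python3 - <<'E'
from h import *
np.set_printoptions(precision=1,suppress=True)
o=topmeas(); c=o.pop("c"); print(o)
pl=blob((hsv(c,(30,0,185),(90,80,255))),(225,170,370,292)); P=np.array([onz(c,p[0],60)[:2] for p in pl],np.float32)
h=cv2.convexHull(P); print("plate",cv2.minAreaRect(h))
br=blob(hsv(c,(12,120,100),(25,255,255)),(315,210,345,245)); x,y,w,hh=cv2.boundingRect(br); print("boss",(x,y,w,hh),onz(c,(x+w/2-.5,y+hh/2-.5),79))
print("pivot",onz(c,(247,230),98),"stop",onz(c,(350,218),94))
s=manip.camera("side")
br=blob(hsv(s,(8,100,80),(25,255,255)),(295,235,335,275)); x,y,w,hh=cv2.boundingRect(br); print("boss side",(x,y,w,hh),onz(s,(x+w/2-.5,y+hh/2-.5),72))
red=blob(hsv(s,(0,150,60),(6,255,255))|hsv(s,(174,150,60),(179,255,255)),(200,210,270,260)); print("red side",cen(red),onz(s,cen(red),140))
for roi,lo,hi,n in (((370,200,420,265),(22,100,100),(35,255,255),"tray"),): print(n,onz(c,cen(blob(hsv(c,lo,hi),roi)),15))
print("brush",onz(c,(220,260),15),"bottle",onz(c,(178,203),130))
j=manip.read_state(); R=Ro.from_euler("xyz",j["eef_rot"]).as_matrix(); print(R)
E
```

```text
{'fin': ((524.8352661132812, 2.9607601165771484), (13.811004638671875, 59.112884521484375), np.float32(-41.258644)), 'bar': (array([579.8,  73.3]), np.float64(-127.64650575927905))}
plate ((655.9108276367188, 45.27777099609375), (237.907958984375, 298.2166442871094), 4.316412925720215)
boss (321, 218, 20, 20) [660.7 -37.8  79. ]
pivot [647.2 159.4  98. ] stop [681.6 -82.1  94. ]
boss side (302, 244, 28, 25) [661.  -42.1  72. ]
red side (233.94967381174277, 234.86983535259395) [524.4   0.2 140. ]
tray [ 664.3 -201.3   15. ]
brush [584.4 231.5  15. ] bottle [700.9 316.5 130. ]
[[-0.  -0.9  0.4]
 [-0.   0.4  0.9]
 [-1.   0.  -0. ]]
```

```bash
cat >> h.py <<'E'
def st():
    s=manip.read_state(); R=Ro.from_euler("xyz",s["eef_rot"]).as_matrix()
    return s,R,np.degrees(np.arctan2(R[1,2],R[0,2]))
def plan(*targets):
    """targets (x,y,z,psi deg) -> units"""
    s,R,psi=st(); print("pos",s["eef_pos"].round(1),"psi",psi.round(1),"q6",s["joints"][5].round(2),"t",s["clock"],"F",s["wrist_force"].round(1),"gap",s["finger_gap"].round(1))
    for x,y,z,p in targets: print((R.T@(np.array([x,y,z])-s["eef_pos"])/40).round(3),"turn",round((psi-p)/6,2))
E
python3 -c "
from h import *
plan((532,85,205,73),(532,85,82,73),(551,70,82,73),(635,28.5,82,73))"
```

```text
Traceback (most recent call last):
  File "h.py", line 30, in plan
    s,R,psi=st(); print("pos",s["eef_pos"].round(1),"psi",psi.round(1),"q6",s["joints"][5].round(2),"t",s["clock"],"F",s["wrist_force"].round(1),"gap",s["finger_gap"].round(1))
                                                                                                                                                       ^^^^^^^^^^^^^^^^^^^^^
AttributeError: 'float' object has no attribute 'round'
```

```bash
sed -i 's/s\["finger_gap"\].round(1)/round(s["finger_gap"],1)/' h.py
python3 -c "
from h import *
plan((532,85,205,73),(532,85,82,73),(551,70,82,73),(635,28.5,82,73))"
```

```text
pos [233.6 497.8 205.1] psi 64.9 q6 -0.07 t 0.2 F [ 0.9 -0.5 -0.3] gap 94.1
[ 6.0000e-03 -1.1137e+01 -6.1710e+00] turn -1.36
[  3.081 -11.138  -6.169] turn -1.36
[  3.081 -11.727  -6.307] turn -1.36
[  3.081 -14.069  -6.354] turn -1.36
```

```bash
python3 -m jog '[{"grip":0,"tx":0,"ty":-11.14,"tz":-6.17,"turn":-1.35},{"grip":0,"tx":0,"ty":-11.14,"tz":-6.17,"turn":-1.35},{"grip":0,"tx":0,"ty":-11.14,"tz":-6.17,"turn":-1.35},{"grip":0,"tx":0,"ty":-11.14,"tz":-6.17,"turn":-1.35},{"grip":0,"tx":0,"ty":-11.14,"tz":-6.17,"turn":-1.35},{"grip":0,"tx":0,"ty":-11.14,"tz":-6.17,"turn":-1.35},{"grip":0,"tx":0,"ty":-11.14,"tz":-6.17,"turn":-1.35},{"grip":0,"tx":0,"ty":-11.14,"tz":-6.17,"turn":-1.35},{"grip":0,"tx":0,"ty":-11.14,"tz":-6.17,"turn":-1.35},{"grip":0,"tx":0,"ty":-11.14,"tz":-6.17,"turn":-1.35},{"grip":0,"tx":0,"ty":-11.14,"tz":-6.17,"turn":-1.35},{"grip":0,"tx":0,"ty":-11.14,"tz":-6.17,"turn":-1.35}]' 20
python3 -c "
from h import *
plan((532,85,205,73),(532,85,82,73),(551,70,82,73))"
```

```text
clock: 1.2
eef_pos: [525.9, 92.9, 205.5]
eef_rot: [-0.99, 1.571, 0.284]
wrist_force: [0.1, 0.1, -0.2]
finger_gap: 17.7
pos [525.9  92.9 205.5] psi 72.9 q6 -1.17 t 1.2 F [ 0.1  0.1 -0.2] gap 17.7
[ 0.012 -0.203 -0.144] turn -0.01
[ 3.087 -0.203 -0.144] turn -0.01
[ 3.087 -0.767 -0.363] turn -0.01
```

```bash
python3 -m jog '[{"grip":0,"tx":0.8},{"grip":0,"tx":1.6},{"grip":0,"tx":2.4},{"grip":0,"tx":3.08},{"grip":0,"tx":3.08},{"grip":0,"tx":3.08}]'
python3 - <<'E'
from h import *
plan((551,70,82,73),(594,45,82,73),(630,28.5,82,73),(635,28.5,82,73))
for n in ("side",): cv2.imwrite("pics/side1.png",manip.camera(n)["image"][100:380,100:480,::-1].repeat(2,0).repeat(2,1))
E
```

```text
pos [525.9  92.9 205.5] psi 72.9 q6 -1.17 t 1.2 F [ 0.1  0.1 -0.2] gap 17.7
[ 3.087 -0.767 -0.363] turn -0.01
[ 3.087 -1.978 -0.646] turn -0.01
[ 3.087 -2.96  -0.776] turn -0.01
[ 3.087 -3.079 -0.74 ] turn -0.01$[0]: bad value
```

View pics/side1.png

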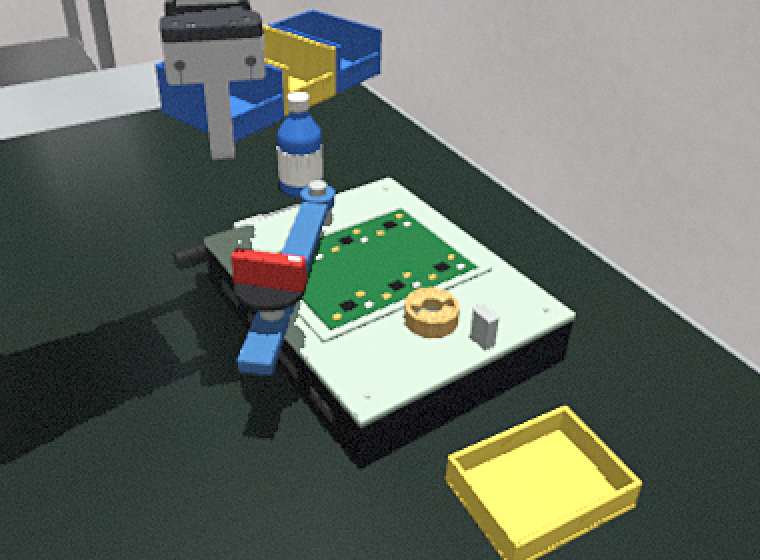

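The row was refused because every key is required. The picture shows the hand still high, at about (220,150), with the scene untouched.

```bash
python3 -m jog '[{"grip":0,"tx":0.8,"ty":0,"tz":0,"turn":0},{"grip":0,"tx":1.6,"ty":0,"tz":0,"turn":0},{"grip":0,"tx":2.4,"ty":0,"tz":0,"turn":0},{"grip":0,"tx":3.08,"ty":0,"tz":0,"turn":0},{"grip":0,"tx":3.08,"ty":0,"tz":0,"turn":0},{"grip":0,"tx":3.08,"ty":0,"tz":0,"turn":0}]'
python3 - <<'E'
from h import *
plan((551,70,82,73),(594,45,82,73),(625,28.5,82,73),(635,28.5,82,73))
E
```

```text
clock: 1.75
eef_pos: [524.7, 94.9, 82.0]
eef_rot: [1.975, 1.569, -3.035]
wrist_force: [0.0, -0.8, 0.8]
finger_gap: 0.5
pos [524.7  94.9  82. ] psi 73.0 q6 -1.16 t 1.75 F [ 0.  -0.8  0.8] gap 0.5
[-0.002 -0.811 -0.404] turn -0.01
[-0.004 -2.022 -0.686] turn -0.01
[-0.005 -2.884 -0.853] turn -0.01
[-0.006 -3.123 -0.78 ] turn -0.01
```

```bash
python3 -m jog '[{"grip":0,"tx":0,"ty":-0.4,"tz":-0.2,"turn":0},{"grip":0,"tx":0,"ty":-0.8,"tz":-0.4,"turn":0},{"grip":0,"tx":0,"ty":-1.1,"tz":-0.48,"turn":0},{"grip":0,"tx":0,"ty":-1.4,"tz":-0.54,"turn":0},{"grip":0,"tx":0,"ty":-1.7,"tz":-0.6,"turn":0},{"grip":0,"tx":0,"ty":-2.0,"tz":-0.68,"turn":0},{"grip":0,"tx":0,"ty":-2.3,"tz":-0.74,"turn":0},{"grip":0,"tx":0,"ty":-2.6,"tz":-0.8,"turn":0},{"grip":0,"tx":0,"ty":-2.88,"tz":-0.85,"turn":0},{"grip":0,"tx":0,"ty":-2.88,"tz":-0.85,"turn":0}]'
python3 - <<'E'
from h import *
plan((630,28.5,82,73),(635,28.5,82,73))
o=topmeas();print(o["bar"],o["fin"])
E
```

```text
clock: 2.58
eef_pos: [627.2, 28.0, 84.8]
eef_rot: [-1.307, 1.567, -0.034]
wrist_force: [0.1, -0.1, -0.2]
finger_gap: 0.6
pos [627.2  28.   84.8] psi 72.9 q6 -1.29 t 2.5833 F [ 0.1 -0.1 -0.2] gap 0.6
[ 0.069 -0.062  0.032] turn -0.01
[ 0.07  -0.182  0.069] turn -0.01Traceback (most recent call last):
  File "<stdin>", line 3, in <module>
  File "h.py", line 16, in topmeas
    red=blob(hsv(c,(0,150,100),(6,255,255))|hsv(c,(174,150,100),(179,255,255)),(230,170,365,320))
  File "h.py", line 11, in blob
    return max(cv2.findContours(k,cv2.RETR_EXTERNAL,cv2.CHAIN_APPROX_NONE)[0],key=cv2.contourArea)
ValueError: max() iterable argument is empty
```

Run:
```python
from h import *
c=manip.camera("side"); cv2.imwrite("pics/side2.png",c["image"][150:330,160:420,::-1].repeat(3,0).repeat(3,1))
```

```text
(no output)
```

View pics/side2.png

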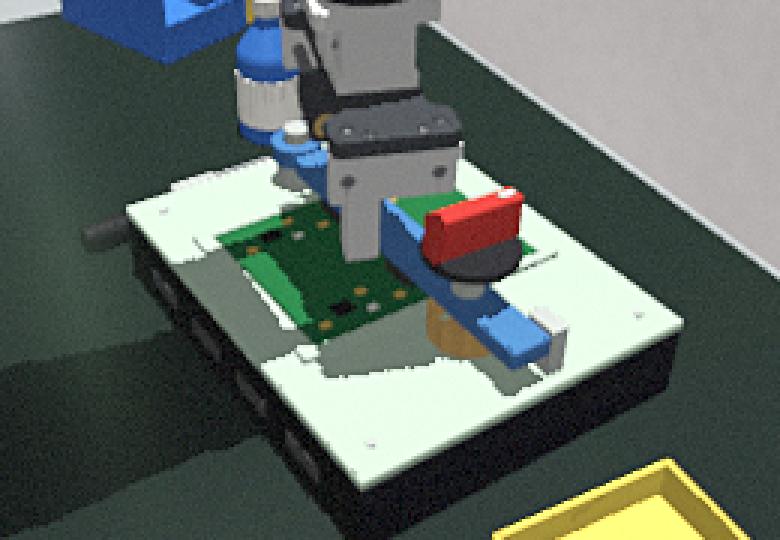

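The bar has reached the stop post, with its end at about (530,345). I'll push a little further to seat it, watching the force.

```bash
python3 -m jog '[{"grip":0,"tx":0,"ty":-0.08,"tz":0.02,"turn":0},{"grip":0,"tx":0,"ty":-0.16,"tz":0.04,"turn":0},{"grip":0,"tx":0,"ty":-0.22,"tz":0.06,"turn":0},{"grip":0,"tx":0,"ty":-0.22,"tz":0.06,"turn":0},{"grip":0,"tx":0,"ty":-0.22,"tz":0.06,"turn":0}]'
```

```text
clock: 3.1
eef_pos: [632.3, 28.6, 82.6]
eef_rot: [1.918, 1.565, -3.091]
wrist_force: [-21.2, -1.3, 12.0]
finger_gap: 0.6
```

```bash
python3 -m jog '[{"grip":0,"tx":0,"ty":0.5,"tz":0,"turn":0},{"grip":0,"tx":0,"ty":1,"tz":0,"turn":0},{"grip":0.6,"tx":-1,"ty":1,"tz":0,"turn":0},{"grip":0.6,"tx":-2,"ty":1,"tz":0,"turn":0},{"grip":0.6,"tx":-3,"ty":1,"tz":0,"turn":0},{"grip":0.6,"tx":-4,"ty":1.5,"tz":0.5,"turn":0},{"grip":0.6,"tx":-4,"ty":2,"tz":1.5,"turn":0},{"grip":0.6,"tx":-4,"ty":3,"tz":2,"turn":0},{"grip":0.6,"tx":-4,"ty":4,"tz":2.5,"turn":0},{"grip":0.6,"tx":-4,"ty":4,"tz":3.5,"turn":0},{"grip":0.6,"tx":-4,"ty":4,"tz":4,"turn":0},{"grip":0.6,"tx":-4,"ty":4,"tz":4,"turn":0}]'
python3 - <<'E'
from h import *
c=manip.camera("top"); cv2.imwrite("pics/top1.png",c["image"][150:310,160:430,::-1].repeat(3,0).repeat(3,1))
try:
    o=topmeas();print(o["bar"],o["fin"])
except Exception as e: print(e)
s=manip.camera("side"); red=blob(hsv(s,(0,150,60),(6,255,255))|hsv(s,(174,150,60),(179,255,255)),(250,190,370,280)); print("red side",cen(red),onz(s,cen(red),140))
plan((662,-39.5,190,90))
E
```

```text
clock: 4.1
eef_pos: [527.8, 232.4, 242.6]
eef_rot: [-0.364, 1.57, 0.913]
wrist_force: [-0.5, -0.4, 0.3]
finger_gap: 56.3
(array([654.51958995,  56.22560363]), np.float64(94.44504290596879)) ((662.5462646484375, -38.78230667114258), (13.277810096740723, 56.57045364379883), np.float32(-0.28924653))
red side (317.1834763948498, 224.8226037195994) [660.44508886 -40.30723518 140.        ]
pos [528.3 228.  242.3] psi 73.0 q6 -0.93 t 4.25 F [ 0.1  0.5 -0.2] gap 56.5
[ 1.308 -5.154 -5.417] turn -2.84
```

View pics/top1.png

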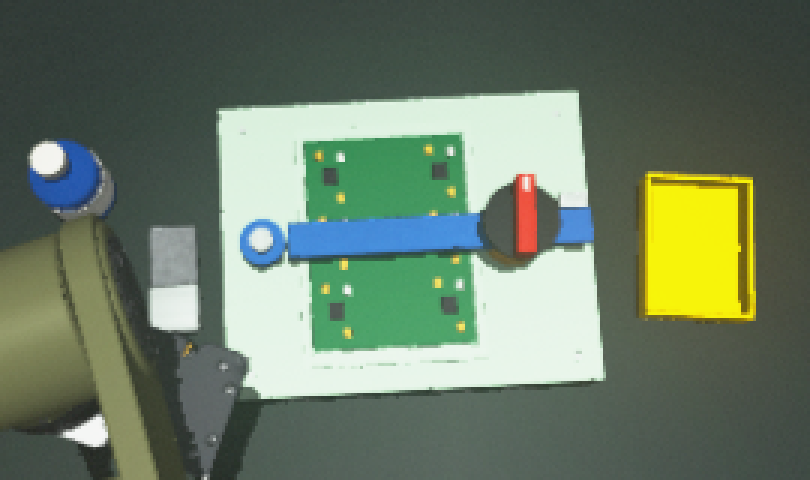

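The bar lies along the closed direction (94.4°, against the plate's 94.2°) with its end at the stop, around (575,215). The fin is at (526,213), at −0.3°. Panel, tray and bottle look undisturbed. Now I go over the knob.

```bash
python3 -m jog '[{"grip":0.55,"tx":1.05,"ty":-5.15,"tz":-5.42,"turn":-2.84},{"grip":0.55,"tx":1.05,"ty":-5.15,"tz":-5.42,"turn":-2.84},{"grip":0.55,"tx":1.05,"ty":-5.15,"tz":-5.42,"turn":-2.84},{"grip":0.55,"tx":1.05,"ty":-5.15,"tz":-5.42,"turn":-2.84},{"grip":0.55,"tx":1.05,"ty":-5.15,"tz":-5.42,"turn":-2.84},{"grip":0.55,"tx":1.05,"ty":-5.15,"tz":-5.42,"turn":-2.84},{"grip":0.55,"tx":1.05,"ty":-5.15,"tz":-5.42,"turn":-2.84},{"grip":0.55,"tx":1.05,"ty":-5.15,"tz":-5.42,"turn":-2.84},{"grip":0.55,"tx":1.05,"ty":-5.15,"tz":-5.42,"turn":-2.84},{"grip":0.55,"tx":1.05,"ty":-5.15,"tz":-5.42,"turn":-2.84},{"grip":0.55,"tx":1.05,"ty":-5.15,"tz":-5.42,"turn":-2.84},{"grip":0.55,"tx":1.05,"ty":-5.15,"tz":-5.42,"turn":-2.84}]' 20
python3 - <<'E'
from h import *
plan((662,-39.5,131,90))
c=manip.camera("wrist"); cv2.imwrite("pics/w1.png",c["image"][:,:,::-1])
red=blob(hsv(c,(0,150,60),(6,255,255))|hsv(c,(174,150,60),(179,255,255)),(0,0,560,420))
P=np.array([onz(c,p[0],154)[:2] for p in red],np.float32); print(cv2.minAreaRect(P))
E
```

```text
clock: 5.25
eef_pos: [661.5, -38.2, 201.0]
eef_rot: [-1.579, 1.57, -0.007]
wrist_force: [0.4, 0.1, 0.0]
finger_gap: 51.5
pos [661.5 -38.2 201. ] psi 90.1 q6 -1.69 t 5.25 F [0.4 0.1 0. ] gap 51.5
[ 1.75  -0.012 -0.032] turn 0.01
((658.9802856445312, -40.763710021972656), (62.16900634765625, 13.746223449707031), 0.36177802085876465)
```

View pics/w1.png

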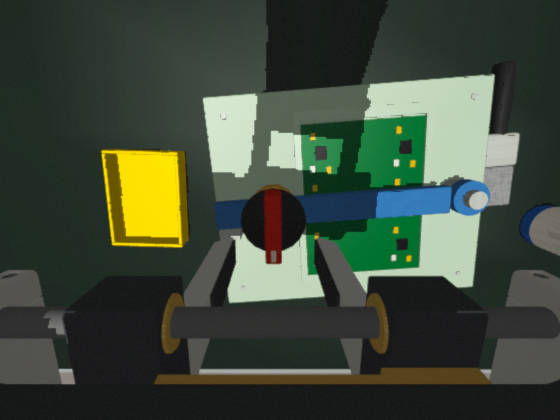

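The wrist view shows the fin, at about (273,228), centred between the open fingers and square to the jaws. I descend, then grip.

```bash
python3 -m jog '[{"grip":0.55,"tx":0.6,"ty":0,"tz":-0.04,"turn":0},{"grip":0.55,"tx":1.2,"ty":0,"tz":-0.04,"turn":0},{"grip":0.55,"tx":1.6,"ty":0,"tz":-0.04,"turn":0},{"grip":0.55,"tx":1.78,"ty":0,"tz":-0.04,"turn":0},{"grip":0.55,"tx":1.78,"ty":0,"tz":-0.04,"turn":0},{"grip":0,"tx":1.78,"ty":0,"tz":-0.04,"turn":0},{"grip":0,"tx":1.78,"ty":0,"tz":-0.04,"turn":0},{"grip":0,"tx":1.78,"ty":0,"tz":-0.04,"turn":0},{"grip":0,"tx":1.78,"ty":0,"tz":-0.04,"turn":0},{"grip":0,"tx":1.78,"ty":0,"tz":-0.04,"turn":0},{"grip":0,"tx":1.78,"ty":0,"tz":-0.04,"turn":0}]' 25
python3 -c "
from h import *
plan((661,-39.5,127,90))
print(manip.read_state()['moment'].round(2))"
```

```text
clock: 6.22
eef_pos: [661.8, -40.8, 129.4]
eef_rot: [-0.668, 1.57, 0.903]
wrist_force: [0.3, 14.6, 2.0]
finger_gap: 15.0
pos [661.8 -40.8 129.4] psi 90.0 q6 -1.69 t 6.2167 F [ 0.3 14.6  2. ] gap 15.0
[0.059 0.021 0.032] turn -0.0
[3.05 0.   0.09]
```

```bash
python3 -m jog '[{"grip":0,"tx":0.04,"ty":0,"tz":0.03,"turn":0},{"grip":0,"tx":0.08,"ty":0,"tz":0.03,"turn":0},{"grip":0,"tx":0.12,"ty":0,"tz":0.03,"turn":0},{"grip":0,"tx":0.16,"ty":0,"tz":0.03,"turn":0},{"grip":0,"tx":0.16,"ty":0,"tz":0.03,"turn":0},{"grip":0,"tx":0.16,"ty":0,"tz":0.03,"turn":0}]' 40
python3 -c "
from h import *
plan((661,-39.5,127,90))
print(manip.read_state()['moment'].round(2))"
```

```text
clock: 6.72
eef_pos: [662.2, -39.8, 125.3]
eef_rot: [-1.656, 1.568, -0.085]
wrist_force: [-9.0, 1.7, 21.6]
finger_gap: 13.6
pos [662.2 -39.8 125.3] psi 90.0 q6 -1.69 t 6.7167 F [-9.   1.7 21.6] gap 13.6
[-0.042  0.029  0.007] turn 0.0
[0.44 1.81 0.11]
```

```bash
python3 -m jog '[{"grip":0,"tx":0,"ty":0.02,"tz":0,"turn":0.6},{"grip":0,"tx":0,"ty":0.02,"tz":0,"turn":1.2},{"grip":0,"tx":0,"ty":0.02,"tz":0,"turn":1.8},{"grip":0,"tx":0,"ty":0.02,"tz":0,"turn":2.4},{"grip":0,"tx":0,"ty":0.02,"tz":0,"turn":2.4},{"grip":0,"tx":0,"ty":0.02,"tz":0,"turn":2.4}]'
python3 -c "
from h import *
plan((661,-39.5,127,90))
print(manip.read_state()['moment'].round(2))"
```

```text
clock: 7.22
eef_pos: [662.1, -39.6, 125.3]
eef_rot: [-1.304, 1.566, 0.015]
wrist_force: [-2.5, 1.9, 18.1]
finger_gap: 13.6
pos [662.1 -39.6 125.3] psi 75.6 q6 -1.43 t 7.2167 F [-2.5  1.9 18.1] gap 13.6
[-0.042  0.027 -0.004] turn -2.4
[ 0.54  0.59 -0.18]
```

```bash
python3 -m jog '[{"grip":0,"tx":0.02,"ty":0,"tz":0,"turn":0.6},{"grip":0,"tx":0.02,"ty":0,"tz":0,"turn":1.2},{"grip":0,"tx":0.02,"ty":0,"tz":0,"turn":1.8},{"grip":0,"tx":0.02,"ty":0,"tz":0,"turn":2.0},{"grip":0,"tx":0.02,"ty":0,"tz":0,"turn":2.0}]'
python3 -c "
from h import *
plan((661,-39.5,127,90))
print(manip.read_state()['moment'].round(2))"
```

```text
clock: 7.63
eef_pos: [662.2, -39.5, 125.1]
eef_rot: [-1.081, 1.566, 0.027]
wrist_force: [-3.6, 3.3, 22.3]
finger_gap: 13.8
pos [662.2 -39.5 125.1] psi 63.5 q6 -1.22 t 7.6333 F [-3.6  3.3 22.3] gap 13.8
[-0.046  0.026 -0.014] turn -4.41
[ 0.68  1.05 -0.13]
```

```bash
python3 -m jog '[{"grip":0,"tx":0.02,"ty":0,"tz":0,"turn":0.6},{"grip":0,"tx":0.02,"ty":0,"tz":0,"turn":1.2},{"grip":0,"tx":0.02,"ty":0,"tz":0,"turn":1.8},{"grip":0,"tx":0.02,"ty":0,"tz":0,"turn":2.0},{"grip":0,"tx":0.02,"ty":0,"tz":0,"turn":2.0}]'
python3 -c "
from h import *
plan((661,-39.5,127,90))
print(manip.read_state()['moment'].round(2))"
```

```text
clock: 8.05
eef_pos: [661.9, -39.5, 122.4]
eef_rot: [-0.795, 1.567, 0.103]
wrist_force: [3.9, 2.9, 7.1]
finger_gap: 13.2
pos [661.9 -39.5 122.4] psi 51.5 q6 -1.01 t 8.05 F [3.9 2.9 7.1] gap 13.2
[-0.115  0.018 -0.014] turn -6.42
[ 0.52 -0.35 -0.32]
```

The knob has dropped into the thread entry. I press straight down.

```bash
python3 -m jog '[{"grip":0,"tx":0.06,"ty":0,"tz":0,"turn":0},{"grip":0,"tx":0.12,"ty":0,"tz":0,"turn":0},{"grip":0,"tx":0.18,"ty":0,"tz":0,"turn":0},{"grip":0,"tx":0.24,"ty":0,"tz":0,"turn":0},{"grip":0,"tx":0.28,"ty":0,"tz":0,"turn":0},{"grip":0,"tx":0.28,"ty":0,"tz":0,"turn":0}]'
python3 -c "
from h import *
plan((661,-39.5,127,90))
print(manip.read_state()['moment'].round(2))"
```

```text
clock: 8.55
eef_pos: [662.3, -39.4, 113.2]
eef_rot: [-0.82, 1.566, 0.081]
wrist_force: [-3.8, 5.1, 23.3]
finger_gap: 13.6
pos [662.3 -39.4 113.2] psi 51.6 q6 -1.02 t 8.55 F [-3.8  5.1 23.3] gap 13.6
[-0.345  0.021 -0.021] turn -6.4
[ 0.89  1.05 -0.25]
```

```bash
python3 -m jog '[{"grip":0,"tx":0.01,"ty":0,"tz":0,"turn":0.8},{"grip":0,"tx":0.02,"ty":0,"tz":0,"turn":1.6},{"grip":0,"tx":0.03,"ty":0,"tz":0,"turn":2.4},{"grip":0,"tx":0.04,"ty":0,"tz":0,"turn":3.2},{"grip":0,"tx":0.05,"ty":0,"tz":0,"turn":4},{"grip":0,"tx":0.055,"ty":0,"tz":0,"turn":4.8},{"grip":0,"tx":0.06,"ty":0,"tz":0,"turn":5.6},{"grip":0,"tx":0.065,"ty":0,"tz":0,"turn":6},{"grip":0,"tx":0.065,"ty":0,"tz":0,"turn":6}]' 50
python3 -c "
from h import *
plan((661,-39.5,127,90))
print(manip.read_state()['moment'].round(2))"
```

```text
clock: 9.3
eef_pos: [663.1, -38.9, 112.8]
eef_rot: [-0.205, 1.563, 0.065]
wrist_force: [-7.4, 7.0, 37.5]
finger_gap: 13.8
pos [663.1 -38.9 112.8] psi 15.5 q6 -0.38 t 9.3 F [-7.4  7.  37.5] gap 13.8
[-0.355 -0.001 -0.052] turn -12.42
[ 1.2   1.89 -0.06]
```

```bash
python3 -m jog '[{"grip":0,"tx":0,"ty":0.02,"tz":0.02,"turn":0.8},{"grip":0,"tx":0,"ty":0.02,"tz":0.02,"turn":1.6},{"grip":0,"tx":0,"ty":0.02,"tz":0.02,"turn":2.4},{"grip":0,"tx":0,"ty":0.02,"tz":0.02,"turn":3.2},{"grip":0,"tx":0,"ty":0.02,"tz":0.02,"turn":4},{"grip":0,"tx":0,"ty":0.02,"tz":0.02,"turn":4}]' 50
python3 - <<'E'
from h import *
plan((661,-39.5,127,90))
print(manip.read_state()['moment'].round(2))
c=manip.camera("side"); cv2.imwrite("pics/side3.png",c["image"][160:320,220:420,::-1].repeat(4,0).repeat(4,1)[:600])
E
```

```text
clock: 9.8
eef_pos: [662.9, -38.9, 111.1]
eef_rot: [0.048, 1.565, -0.104]
wrist_force: [-8.4, 0.9, 26.3]
finger_gap: 13.2
pos [662.9 -38.9 111.1] psi -8.7 q6 0.04 t 9.8 F [-8.4  0.9 26.3] gap 13.2
[-0.399 -0.022 -0.043] turn -16.45
[ 0.17  1.76 -0.31]
```

View pics/side3.png

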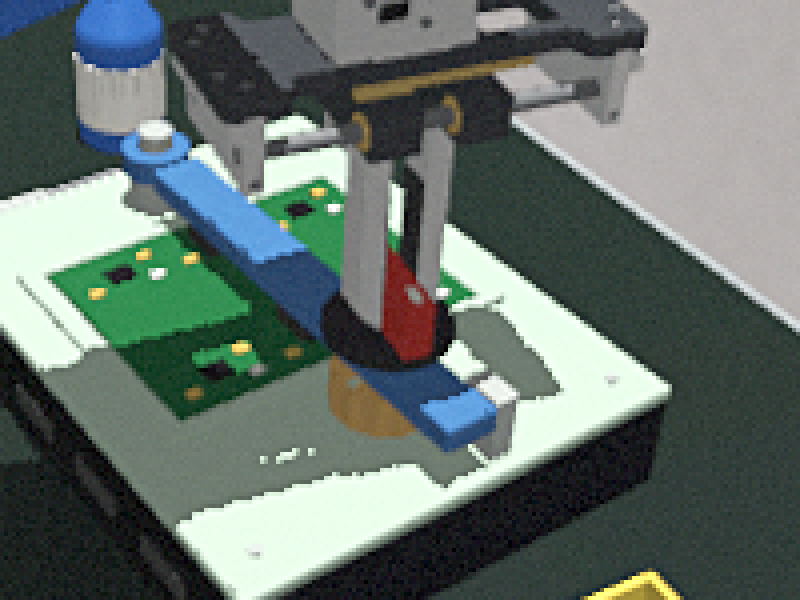

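The fin at (410,310) turned with the jaws, the flange is low over the bar, and the bar end is still at the stop at (490,400). I keep winding.

```bash
python3 -m jog '[{"grip":0,"tx":0.01,"ty":0,"tz":-0.02,"turn":0.8},{"grip":0,"tx":0.02,"ty":0,"tz":-0.02,"turn":1.6},{"grip":0,"tx":0.03,"ty":0,"tz":-0.02,"turn":2.4},{"grip":0,"tx":0.04,"ty":0,"tz":-0.02,"turn":3.2},{"grip":0,"tx":0.05,"ty":0,"tz":-0.02,"turn":4},{"grip":0,"tx":0.05,"ty":0,"tz":-0.02,"turn":4}]' 50
python3 - <<'E'
from h import *
plan((661,-39.5,127,90))
print(manip.read_state()['moment'].round(2))
E
```

```text
clock: 10.35
eef_pos: [662.1, -38.9, 108.5]
eef_rot: [0.439, 1.566, -0.132]
wrist_force: [-5.3, 0.4, 22.1]
finger_gap: 13.2
pos [662.1 -38.9 108.5] psi -32.7 q6 0.46 t 10.35 F [-5.3  0.4 22.1] gap 13.2
[-0.463 -0.027 -0.014] turn -20.45
[-0.02  1.32 -0.2 ]
```

```bash
python3 -m jog '[{"grip":0,"tx":0.01,"ty":0,"tz":0,"turn":0.5},{"grip":0,"tx":0.02,"ty":0,"tz":0,"turn":1},{"grip":0,"tx":0.02,"ty":0,"tz":0,"turn":1.5},{"grip":0,"tx":0.02,"ty":0,"tz":0,"turn":2},{"grip":0,"tx":0.02,"ty":0,"tz":0,"turn":2}]' 50
python3 - <<'E'
from h import *
plan((661,-39.5,127,90))
print(manip.read_state()['moment'].round(2))
E
```

```text
clock: 10.77
eef_pos: [662.2, -39.0, 107.6]
eef_rot: [0.635, 1.565, -0.144]
wrist_force: [-2.5, -0.1, 19.8]
finger_gap: 13.6
pos [662.2 -39.  107.6] psi -44.6 q6 0.66 t 10.7667 F [-2.5 -0.1 19.8] gap 13.6
[-0.485 -0.028 -0.011] turn -22.43
[-0.13  0.76 -0.15]
```

```bash
python3 -m jog '[{"grip":0,"tx":0,"ty":0,"tz":0,"turn":0.5},{"grip":0,"tx":0,"ty":0,"tz":0,"turn":1},{"grip":0,"tx":0,"ty":0,"tz":0,"turn":1.5},{"grip":0,"tx":0,"ty":0,"tz":0,"turn":1.5}]' 50
python3 - <<'E'
from h import *
plan((661,-39.5,127,90))
print(manip.read_state()['moment'].round(2))
E
```

```text
clock: 11.1
eef_pos: [662.2, -39.2, 107.5]
eef_rot: [0.742, 1.565, -0.194]
wrist_force: [-0.2, -1.6, 20.0]
finger_gap: 13.5
pos [662.2 -39.2 107.5] psi -53.6 q6 0.82 t 11.1 F [-0.2 -1.6 20. ] gap 13.5
[-0.488 -0.028 -0.01 ] turn -23.93
[-0.48  0.48 -0.05]
```

```bash
python3 -m jog '[{"grip":0,"tx":0,"ty":0,"tz":0,"turn":0.4},{"grip":0,"tx":0,"ty":0,"tz":0,"turn":0.8},{"grip":0,"tx":0,"ty":0,"tz":0,"turn":1.2},{"grip":0,"tx":0,"ty":0,"tz":0,"turn":1.2}]' 50
python3 - <<'E'
from h import *
plan((661,-39.5,127,90))
print(manip.read_state()['moment'].round(2))
E
```

```text
clock: 11.43
eef_pos: [662.9, -39.4, 107.6]
eef_rot: [0.867, 1.563, -0.194]
wrist_force: [5.7, -1.8, 16.5]
finger_gap: 13.8
pos [662.9 -39.4 107.6] psi -60.8 q6 0.95 t 11.4333 F [ 5.7 -1.8 16.5] gap 13.8
[-0.486 -0.04  -0.019] turn -25.13
[-0.44 -0.49  0.15]
```

```bash
python3 -m jog '[{"grip":0,"tx":0,"ty":0,"tz":0,"turn":0.4},{"grip":0,"tx":0,"ty":0,"tz":0,"turn":0.8},{"grip":0,"tx":0,"ty":0,"tz":0,"turn":1.2},{"grip":0,"tx":0,"ty":0,"tz":0,"turn":1.2}]' 50
python3 - <<'E'
from h import *
plan((661,-39.5,127,90))
print(manip.read_state()['moment'].round(2))
c=manip.camera("wrist"); cv2.imwrite("pics/w2.png",c["image"][:,:,::-1])
E
```

```text
clock: 11.77
eef_pos: [663.8, -39.9, 107.7]
eef_rot: [0.964, 1.561, -0.222]
wrist_force: [13.1, -5.2, 13.5]
finger_gap: 14.1
pos [663.8 -39.9 107.7] psi -67.9 q6 1.07 t 11.7667 F [13.1 -5.2 13.5] gap 14.1
[-0.484 -0.059 -0.032] turn -26.32
[-0.94 -2.05  0.61]
```

View pics/w2.png

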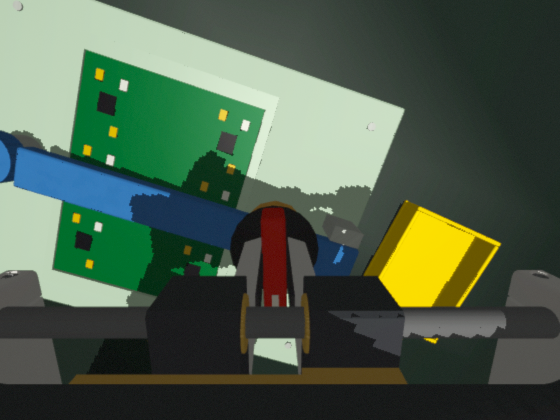

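The moment reached 0.61 N m and the tip stopped sinking, so this is the hard stop. The wrist view shows the fin, at about (275,255), in the jaws with the bar at the stop. I ease off, open and lift.

```bash
python3 -m jog '[{"grip":0,"tx":-0.02,"ty":0.03,"tz":0.02,"turn":-0.4},{"grip":0,"tx":-0.04,"ty":0.03,"tz":0.02,"turn":-0.6},{"grip":0.5,"tx":-0.05,"ty":0.03,"tz":0.02,"turn":-0.6},{"grip":0.5,"tx":-0.05,"ty":0.03,"tz":0.02,"turn":-0.6},{"grip":0.5,"tx":-0.05,"ty":0.03,"tz":0.02,"turn":-0.6},{"grip":0.5,"tx":-0.05,"ty":0.03,"tz":0.02,"turn":-0.6},{"grip":0.5,"tx":-0.05,"ty":0.03,"tz":0.02,"turn":-0.6},{"grip":0.5,"tx":-0.5,"ty":0.03,"tz":0.02,"turn":-0.6},{"grip":0.5,"tx":-1.3,"ty":0.03,"tz":0.02,"turn":-0.6},{"grip":0.5,"tx":-2.2,"ty":0.03,"tz":0.02,"turn":-0.6},{"grip":0.5,"tx":-3,"ty":0.03,"tz":0.02,"turn":-0.6},{"grip":0.5,"tx":-3,"ty":0.03,"tz":0.02,"turn":-0.6}]'
python3 - <<'E'
from h import *
plan((520,230,235,-20))
E
```

```text
clock: 12.82
eef_pos: [663.6, -39.0, 231.3]
eef_rot: [1.033, 1.562, -0.088]
wrist_force: [-0.9, -1.0, 0.6]
finger_gap: 46.7
pos [663.6 -39.  231.3] psi -64.2 q6 1.01 t 12.8167 F [-0.9 -1.   0.6] gap 46.7
[-0.13  -0.305 -7.617] turn -7.37
```

```bash
python3 -m jog '[{"grip":0.5,"tx":-0.2,"ty":-0.3,"tz":-7.6,"turn":0},{"grip":0.5,"tx":-0.2,"ty":-0.3,"tz":-7.6,"turn":0},{"grip":0.5,"tx":-0.2,"ty":-0.3,"tz":-7.6,"turn":0},{"grip":0.5,"tx":-0.2,"ty":-0.3,"tz":-7.6,"turn":0},{"grip":0.5,"tx":-0.2,"ty":-0.3,"tz":-7.6,"turn":0},{"grip":0.5,"tx":-0.2,"ty":-0.3,"tz":-7.6,"turn":0},{"grip":0.5,"tx":-0.2,"ty":-0.3,"tz":-7.6,"turn":0},{"grip":0.5,"tx":-0.2,"ty":-0.3,"tz":-7.6,"turn":0},{"grip":0.5,"tx":-0.2,"ty":-0.3,"tz":-7.6,"turn":0},{"grip":0.5,"tx":-0.2,"ty":-0.3,"tz":-7.6,"turn":0},{"grip":0.5,"tx":-0.2,"ty":-0.3,"tz":-7.6,"turn":0},{"grip":0.5,"tx":-0.2,"ty":-0.3,"tz":-7.6,"turn":0}]'
python3 - <<'E'
from h import *
o=topmeas(); c=o["c"]; print(o["bar"],o["fin"])
print("tray",onz(c,cen(blob(hsv(c,(22,100,100),(35,255,255)),(370,200,420,265))),15))
s=manip.camera("side"); red=blob(hsv(s,(0,150,60),(6,255,255))|hsv(s,(174,150,60),(179,255,255)),(250,190,370,280)); u,v=cen(red)
# height: point on side ray nearest to the knob axis
d=ray(s,(u,v)); t=np.dot(np.array([661.5,-39.5])-s["eye"][:2],d[:2])/np.dot(d[:2],d[:2]); print("knob z",(s["eye"]+t*d).round(1))
cv2.imwrite("pics/end.png",np.vstack([c["image"][150:320,150:430],s["image"][150:320,180:460]])[:,:,::-1].repeat(2,0).repeat(2,1)[:600])
plan()
E
```

```text
clock: 13.82
eef_pos: [519.6, 228.2, 232.0]
eef_rot: [-1.531, 1.57, -2.653]
wrist_force: [1.0, 0.4, -0.3]
finger_gap: 47.2
(array([654.73026534,  54.63552312]), np.float64(94.56905806025831)) ((657.4534301757812, -36.47929382324219), (56.4189453125, 13.323452949523926), np.float32(27.891134))
tray [ 664.29878211 -201.58204599   15.        ]
knob z [661.3 -39.3 119.5]
pos [519.6 228.4 232.2] psi -64.3 q6 1.47 t 13.9167 F [ 0.2 -0.2  0. ] gap 46.8
```

View pics/end.png

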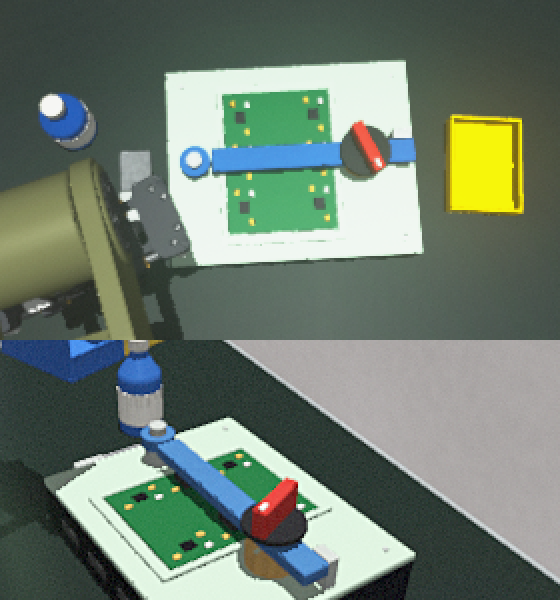

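The knob is down, with its grip centre at z ≈ 119.5 against 140 when up. The bar is at 94.6°, the same as when it was seated. The panel, tray and bottle are in place.

```bash
python3 -c "
from cell import manip
print(manip.sign_off())"
```

```text
the job is handed in; nothing more can be done
None
```

I swung the clamp bar shut with the closed fingertips and pressed it against its stop at about 21 N. I then gripped the red knob, pushed it down and turned it clockwise. It dropped into the thread, wound down and reached its hard stop at about 0.6 N m, after which I released it and moved the arm clear. I handed the job in at about 14 s of the 64 s allowed; the hand-in reports no verdict.

My last checks after release:
- **Bar:** its direction was 94.6°, against 94.4° when I had pressed it onto the stop, so it stayed closed.
- **Knob:** the grip centre sat at z ≈ 119.5 mm, about 20 mm below its raised height, so it stayed down by itself. The camera calibration is only good to about 2 mm, so this fits "fully home" at 19.5 mm but does not prove it to the millimetre.
- **Tray:** its measured position moved by less than 1 mm.
- **Panel, bottle and brush:** I judged these by eye only. The panel and bottle looked undisturbed and the bottle upright. The arm partly hid the brush in the last picture, but I kept the arm away from it throughout.

Two things went wrong on the way. One jog command was refused because it lacked some keys, with no effect. One camera measurement failed because the arm hid the knob, so I used the side camera instead.

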